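# Close up a row of deck boxes with a cam-locked follower

## Task

Close up the row of black deck boxes in the grey carry tray so that they cannot rattle: push the follower's cam lever round with a fingertip until it points straight back along the tray (the cam's low point, slide free), push the follower slide forward until the boxes stand upright and tight together against the tray's far end wall, then push the lever back out over the tray's side wall, up to its stop, to lock the follower there. Do not shove the follower while the cam is locked, do not lift or tip the boxes, and leave everything else on the table where it is.

Things in the scene. Friction and masses are not known exactly. Their poses are not given: they have to be found in the camera images.
- tray: fixed grey sheet-metal carry tray, 350 long, 94 wide; origin at the centre of its underside on the table; its x axis runs along the tray from the open rear (near the robot) forward to the end wall, y across to the left, z up. Walls 5 thick, inner length 340 (x -170 to +170), inner width 84, floor top at z 6; side and rear walls 45 high, forward end wall 70 high with a low bar handle outside it
- follower (a joint): travel of the follower slide along the tray's +x, m. Starts at 0.016 to 0.056; reads 0.116 with the three boxes tight against the end wall. Cam low: moves at about 4 N, plus about 3 N drag of the boxes. Cam locked: holds over 30 N. Front face of its upright plate is at tray x = -0.090 + this value; plate 80 wide, 8 thick, top at z 100
- push_face (a point): point on the plain rear face of the follower's plate, on the tray's centre line, at z 85; push here, along tray +x. Behind the plate (8 to 66 behind its front face) is the follower's carriage, deck top at z 30, with a thin brace on the right at tray y -36 and the cam lever on the left; the rear face is free from tray y -30 to +8 above z 60
- cam_lever (a joint): angle of the steel cam lever about its upright pivot on the follower, rad. 0 = low point, follower free: lever points straight back (tray -x). Grows clockwise seen from above; pi/2 = points left (tray +y), out over the left wall. Stops at 0 and 1.75. Bites from about 0.9, locks beyond 1.4; starts at 1.5 to 1.7. Stays where left; 2 to 3 N at the knob free, up to 9 N biting
- cam_pivot (a point): top of the lever's pivot bolt, z 55; on the follower, 38 behind the plate's front face and 20 left of the tray's centre line (tray y +20)
- lever_knob (a point): centre of the top of the black upright knob, free to revolve, on the lever's end, a cylinder of radius 9 standing from z 54 to z 84, its axis 58 from the pivot axis; the lever arm below it is a bar 12 wide, z 48 to 54, and passes above the tray walls
- deck1: loose black deck box standing in the tray, 48 thick along the tray, 76 wide, 98 high, 0.17 kg, the one nearest the end wall; origin at the centre of its underside, z up
- deck2: the same, the middle box of the row
- deck3: the same, the box nearest the follower
- spare_deck: bystander: an equal deck box standing on the table to the left of the tray's forward half; leave alone
- die1: bystander: red 18 mm die on the table right of the tray
- die2: bystander: red 18 mm die on the table left of the tray's forward half
- card_pile: bystander: pile of sleeved cards 91 x 66 x 27 right of the tray
- card_tin: bystander: yellow tin with a black lid, 75 x 105, 76 high, right of the tray's forward end
- phone: bystander: black phone 150 x 72 x 9, lying right of the tray
- cola: bystander: brown bottle, radius 32, 215 high, far left on the table
- pen: bystander: red pen 140 long, on the left
Mind the look-alikes: they are no part of the job. Leave any orange or yellow look-alike of the deck1 alone. Leave any blue look-alike of the deck2 alone.

How it is judged:
On the way, in this order (a step that is already met when the one before it is completed fails the run):
1. the cam is turned to its low point before the follower has been pushed forward (value of joint cam_lever below 0.2 rad and value of joint follower below 0.075 m), for 0.2 s.
2. with the cam low, the follower is pushed forward until the row is tight (value of joint cam_lever below 0.5 rad and value of joint follower above 0.112 m), for 0.2 s.
3. the cam lever is swung back to lock the follower (value of joint cam_lever above 1.4 rad and value of joint follower above 0.112 m), for 0.2 s.
At the end, for the whole second after the job is handed in: the cam lever is back beyond 1.4 rad (locked), the follower stands within 4 mm of the fully tight position (joint over 0.112), the three boxes stand upright (within 0.08 rad) in the tray with no more than about 5 mm of slack in the row, everything at rest (all of step 3 and x of deck1 in the frame of tray above 0.141 m and x of deck2 in the frame of tray above 0.093 m and x of deck3 in the frame of tray above 0.045 m and angle between each of deck1, deck2, deck3's own z axis and vertical below 0.08 rad and linear speed of each of deck1, deck2, deck3 below 0.02 m/s and velocity of joint follower between -0.01 and 0.01 m/s and velocity of joint cam_lever between -0.1 and 0.1 rad/s); the robot touches nothing.
It fails at once if the follower was shoved (over 18 N on its plate or carriage) while the cam was locked (value of joint cam_lever above 1 rad and (contact force between the fingers and follower_c0 above 18 N or contact force between the fingers and follower_c1 above 18 N)).
It fails at once if a deck box of the row was lifted or tipped (height (world z) of any of deck1, deck2, deck3 above 0.026 m or angle between any of deck1, deck2, deck3's own z axis and vertical above 0.5 rad).
It fails at once if something else on the table was moved by over 2 cm (distance of any of spare_deck, die1, die2, card_pile, card_tin, phone, cola, pen from where it was at the start of the episode above 0.02 m).
It also fails if it takes over 58 s, if anything falls off the work surface, if the arm or the gripper's body presses on something with over 40 N, if the wrist force passes 120 N, or if a joint passes its speed limit or range.

## Robot

A 6-joint arm with a two-finger parallel gripper is mounted at the origin on the work surface. World frame = base frame: x ahead of the robot, y to its left, z up, the work surface at z = 0. Lengths are in m, angles in rad, forces in N, time in s.
With the tool pointing down it reaches from about 0.35 to 0.975 m from the base axis. Payload 7.1 kg.
Tool frame: the origin (TCP) lies midway between the tips of the shut fingers; the grasp point (between the pads) lies 19 mm behind it; z points along the fingers, y is the line along which they close (so a half turn about z gives the same grasp; the last joint's range is limited). The gripper opens to 88 mm and grips with 3 to 60 N. Pads are 20 mm wide; open, the fingers measure 115 mm over their backs; the gripper's body (75 mm by 178 mm) begins 61 mm behind the grasp point.
Start: joints at [-1.286, 0.423, 1.63, -0, 1.089, -0.019], TCP at [0.187, -0.596, 0.223] pointing down, gripper open.
Joint ranges: [-3, 3], [-0.9, 2.11], [0.09, 2.58], [-1.31, 4.45], [0.11, 2.69], [-2.54, 2.54]. Speed limits (rad/s): [2.39, 2.39, 3.01, 3.14, 3.14, 3.14].

## Interface

Orientations are given as a unit quaternion [w, x, y, z].
In Python, from station import move_pose, movel, movej, command_gripper, wait, inverse_kinematics, read_camera, camera_info, MotionError, job_done, get_time, get_joint_pos, get_qvel, get_effort, get_tcp_pos, get_ee_rot, get_ft_force, get_ft_torque, get_grip_width, get_finger_force gives the robot as it stands. Calls block until the motion is done:
- move_pose(position, orientation): joint-space move of the TCP to a pose.
- movel(position, frame=None, v=0.15, until_force=None): straight line of the TCP; frame=None keeps the orientation; v is the mean speed in m/s. With until_force (N) it stops when the force on the tool has changed by that much, and returns True; else False.
- movej(angles): joint-space move.
- command_gripper(opening): opening from 0.0 (shut) to 1.0 (fully open); the grip force is fixed at half the most; returns when the fingers have stopped.
- wait(seconds).
- inverse_kinematics(position, orientation): joint angles nearest the present ones, or None.
- read_camera(name): name is "scene" or "top" or "wrist"; returns the picture (420x560x3 uint8, red, green, blue); there is no depth.
- camera_info(name): a dict with "intrinsics" (3x3 intrinsics, pixels), "T" (4x4, takes a point from camera to world coordinates); the wrist camera has in their place "tool_from_camera" (4x4, takes a point from camera to tool coordinates, whose origin is the TCP and whose axes are the flange's). Camera axes: x right, y up, looking along -z (the intrinsics and any distortion apply to the point x, -y, -z); pixel columns grow to the right and rows downward; lengths in m; the calibration is good to about 2 mm. The wrist camera is an equidistant fisheye: a pixel r from the principal point sees the ray r / f radians off the axis. A picture is of the moment at which its call begins: read the wrist's pose just before it. camera_info takes no time and is no camera call.
A pose or a line that the arm cannot do raises MotionError and nothing moves.
- job_done(): hands the job in; it is judged then, once.
Readings, each from a call of its own:
- get_time(): time.
- get_joint_pos(): joint angles.
- get_qvel(): joint speeds.
- get_effort(): joint torques, N m.
- get_tcp_pos(): TCP position.
- get_ee_rot(): TCP orientation.
- get_ft_force(): force on the tool from outside, world axes, zero at the start.
- get_ft_torque(): the same for the moment, N m.
- get_grip_width(): opening from 0.0 (shut) to 1.0 (fully open).
- get_finger_force(): force on a finger pad.
Only numpy, scipy, OpenCV 4.12 (cv2) and the standard library are available. Lean on these libraries where they do the work, as an engineer would, in place of code of your own. Each camera call takes 0.05 s, during which the arm holds its last target. There are 200 camera calls.

## Working session

There is one attempt and no reset: what is moved stays moved. The work goes in short steps, each a Python script; the robot and the scene stay as the last script left them, time stands still between calls to the robot, and variables do not carry over. Pictures are saved under pics/ and viewed, at most 10 in all, crops included, and the job is handed in when it is done.

```bash
mkdir -p pics; python3 - <<'E'
from station import *
import cv2
for n in("scene","top"):
    im=read_camera(n); cv2.imwrite(f"pics/{n}0.png",cv2.resize(im[:,:,::-1],(784,588),interpolation=cv2.INTER_CUBIC)); cv2.imwrite(f"{n}0_raw.png",im[:,:,::-1])
    c=camera_info(n); print(n,c)
print(get_time(),get_ee_rot())
E
```

```text
scene {'intrinsics': array([[520.44937908,   0.        , 278.85434553],
       [  0.        , 520.44937908, 212.01872072],
       [  0.        ,   0.        ,   1.        ]]), 'T': array([[-0.02928535, -0.7876628 ,  0.61541018,  1.47397259],
       [ 0.99956617, -0.02114494,  0.02050269,  0.08262139],
       [-0.0031364 ,  0.61574362,  0.78794033,  1.21536795],
       [ 0.        ,  0.        ,  0.        ,  1.        ]])}
top {'intrinsics': array([[457.83901747,   0.        , 284.55097982],
       [  0.        , 457.83901747, 215.39138733],
       [  0.        ,   0.        ,   1.        ]]), 'T': array([[-1.32125688e-01,  9.69287930e-01, -2.07421577e-01,
         3.66496878e-01],
       [-9.91232966e-01, -1.29180396e-01,  2.77422397e-02,
         5.34636146e-02],
       [ 9.54165631e-05,  2.09268568e-01,  9.77858199e-01,
         1.04781154e+00],
       [ 0.00000000e+00,  0.00000000e+00,  0.00000000e+00,
         1.00000000e+00]])}
0.1 [-6.57030053e-04  9.88483192e-01  1.51329239e-01 -9.25115407e-05]
```

View pics/top0.png

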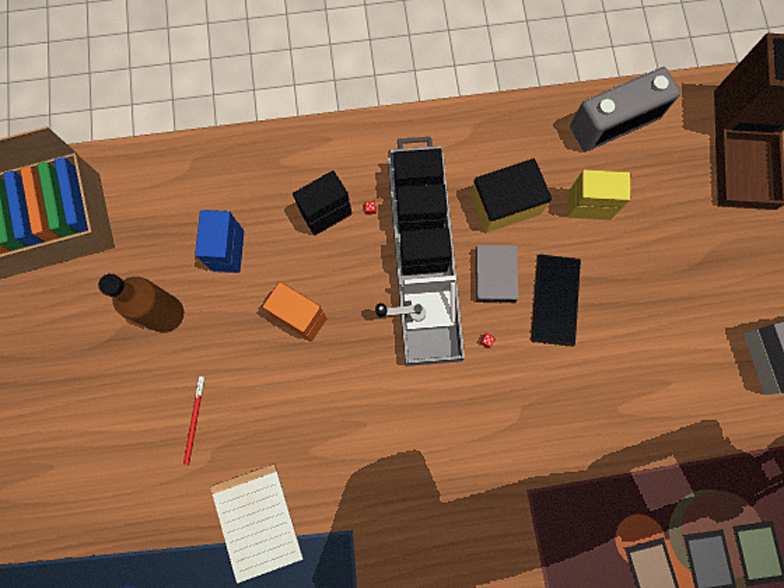

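View pics/scene0.png

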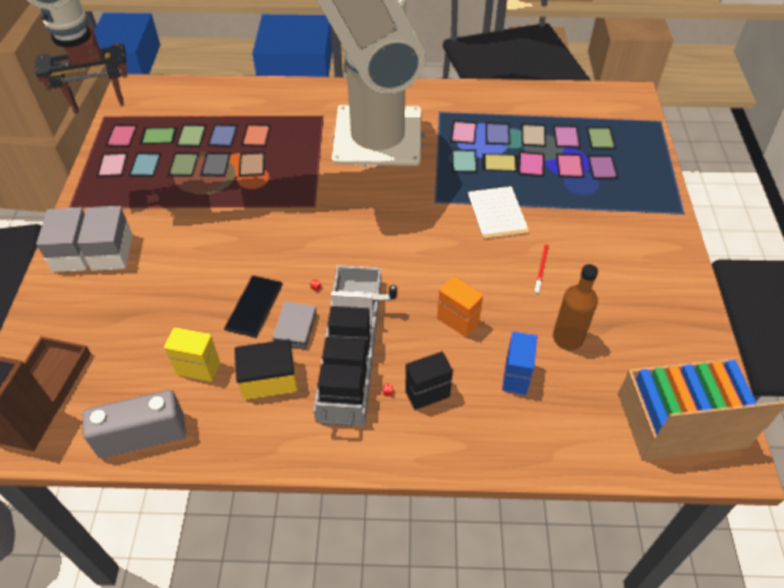

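The top view shows the tray from about (405,362) at its rear to (440,150) at its end wall. The pivot is at about (418,312) and the knob at (381,310). I'll zoom in for precise corners.

```bash
python3 - <<'E'
import cv2
a=cv2.imread("top0_raw.png")[90:265,255:345]; a=cv2.rotate(a,cv2.ROTATE_90_CLOCKWISE)
cv2.imwrite("pics/crop1.png",cv2.resize(a,None,fx=4.5,fy=4.5,interpolation=cv2.INTER_CUBIC))
E
```

```text
(no output)
```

View pics/crop1.png

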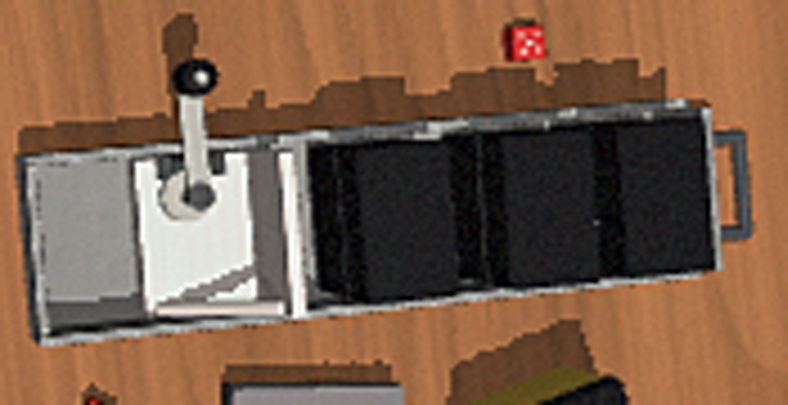

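```bash
cat > h.py <<'E'
import numpy as np,cv2
from station import *
def proj(c,P):
    T=c["T"];K=c["intrinsics"];q=(np.atleast_2d(P)-T[:3,3])@T[:3,:3]
    return np.c_[K[0,2]+K[0,0]*q[:,0]/-q[:,2],K[1,2]+K[1,1]*-q[:,1]/-q[:,2]]
def t2w(p,P):
    P=np.atleast_2d(P).astype(float);c,s=np.cos(p[2]),np.sin(p[2])
    return np.c_[p[0]+c*P[:,0]-s*P[:,1],p[1]+s*P[:,0]+c*P[:,1],P[:,2]]
E
cat > fit.py <<'E'
from h import *
from scipy.optimize import least_squares
c=camera_info("top");s=camera_info("scene")
cr=lambda X,Y:(255+Y/4.5-.4,264-X/4.5+.4)
obs=np.array([cr(20,155),cr(38,343),cr(711,105),cr(721,268),cr(199,76),cr(200,195)])
def pts(p):
    f,a=p[3:]; px=-.128+f
    return t2w(p,[[-.175,.047,.045],[-.175,-.047,.045],[.175,.047,.07],[.175,-.047,.07],[px-.058*np.cos(a),.02+.058*np.sin(a),.084],[px,.02,.055]])
r=least_squares(lambda p:(proj(c,pts(p))-obs).ravel(),[.6,0,-.05,.03,1.6])
print(r.x.round(4),r.fun.round(2)); np.save("p.npy",r.x)
p=r.x;F=-.09+p[3]
def box(x0,x1,y0,y1,z0,z1):
    P=[(x,y,z) for x in(x0,x1) for y in(y0,y1) for z in(z0,z1)]
    return [(P[i],P[j]) for i in range(8) for j in range(i) if bin(i^j).count('1')==1]
L=box(-.175,.175,-.047,.047,0,.045)+box(.17,.175,-.047,.047,0,.07)+box(F-.008,F,-.04,.04,.006,.1)+[((F-.038,.02,.055),(F-.038-.058*np.cos(p[4]),.02+.058*np.sin(p[4]),.084))]
for n,cc,(a,b,w,h) in(("top",c,(255,85,95,185)),("scene",s,(215,180,90,130))):
    im=cv2.imread(n+"0_raw.png");k=4 if n=="scene" else 3
    im=cv2.resize(im[b:b+h,a:a+w],None,fx=k,fy=k,interpolation=cv2.INTER_CUBIC)
    for A,B in L:
        q=((proj(cc,t2w(p,[A,B]))-[a,b]+.5)*k).astype(int); cv2.line(im,tuple(map(int,q[0])),tuple(map(int,q[1])),(0,255,0),1)
    cv2.imwrite(n+"_o.png",im)
A=cv2.imread("top_o.png");B=cv2.imread("scene_o.png");h=max(len(A),len(B))
cv2.imwrite("pics/ov.png",np.hstack([cv2.copyMakeBorder(i,0,h-len(i),0,0,0) for i in(A,B)]))
E
python3 fit.py
```

```text
[ 0.6522 -0.0265 -0.0482  0.0377  1.5444] [-0.25 -0.38  0.58  0.03 -2.15  0.63  2.29 -0.34 -0.23  0.02 -0.24  0.02]
```

View pics/ov.png

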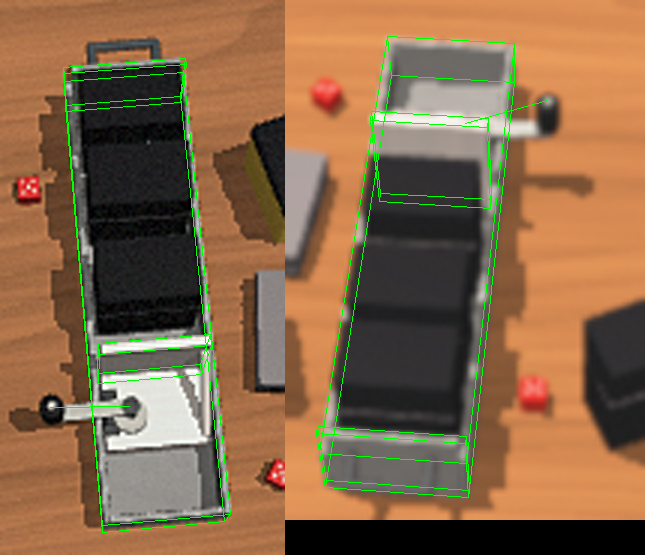

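The overlay matches in both views. The follower is at about 0.038, the lever at about 1.54 rad, and the boxes lie between the plate and the end wall. Next is the lever push, with the finger turning along the arc.

```bash
cat >> h.py <<'E'
p=np.load("p.npy") if __import__("os").path.exists("p.npy") else None
def quat(psi): return [0.,float(np.cos(psi/2)),float(np.sin(psi/2)),0.]
def knobpose(f,a,off,z):
    """finger at tangential offset off (positive: on the increasing-angle side)"""
    d=np.array([np.sin(a),np.cos(a)])
    k=np.array([-.128+f-.058*np.cos(a),.02+.058*np.sin(a)])+off*d
    return t2w(p,[*k,z])[0],quat(np.pi/2-a+p[2])
E
cat > s1.py <<'E'
from h import *
f,a0=p[3],p[4];Z=.061
for a,o in((a0,.027),(1,.02),(0,.02)): assert inverse_kinematics(*knobpose(f,a,o,Z)) is not None
command_gripper(0)
P,q=knobpose(f,a0,.028,.22); move_pose(P,q)
P,q=knobpose(f,a0,.028,Z); print("down",movel(P,q,v=.1,until_force=8),get_tcp_pos(),P)
F0=get_ft_force()
for a in np.r_[np.arange(a0,.25,-.13),.2,.12,.06]:
    P,q=knobpose(f,a,.0195,Z); h=movel(P,q,v=.08,until_force=18)
    print(round(a,2),h,(get_ft_force()-F0).round(1),(get_tcp_pos()-P).round(4))
    if h: break
print(get_time())
E
python3 s1.py
```

```text
down False [0.59268633 0.05522508 0.06160347] [0.59222868 0.05520829 0.061     ]
1.54 False [ 0.7 -1.   0.6] [-0.0003 -0.      0.0003]
1.41 False [ 1.  -2.5  0.1] [0.0001 0.     0.0002]
1.28 False [ 0.8 -2.2 -0.2] [ 0.0001 -0.      0.    ]
1.15 False [ 0.4 -2.2  0.7] [ 0.0001 -0.0001  0.    ]
1.02 False [ 0.9 -1.2  0.6] [ 0.     -0.0001 -0.    ]
0.89 False [-0.1 -2.   0.5] [ 0.0001 -0.      0.    ]
0.76 False [-0.3 -0.9  0.1] [ 0.0001 -0.0001 -0.    ]
0.63 False [-0.1 -1.8  0.2] [ 0.0001 -0.      0.    ]
0.5 False [ 0.8 -2.  -0.4] [ 0.0002 -0.      0.    ]
0.37 False [-0.3 -2.2 -0.6] [0.0002 0.     0.    ]
0.2 False [-0.2 -1.1  0.8] [0.0002 0.     0.    ]
0.12 False [ 0.  -1.9  0.8] [0.0002 0.0001 0.    ]
0.06 False [-0.5  0.3  0.3] [0.0002 0.0001 0.    ]
9.525
```

```bash
cat > look.py <<'E'
import sys
from h import *
out=[]
for n,(a,b,w,h) in(("top",(250,85,110,190)),("scene",(215,170,110,140))):
    im=read_camera(n)[b:b+h,a:a+w,::-1]
    if n=="top":cv2.imwrite("top_now.png",im)
    out.append(cv2.resize(im,None,fx=3 if n=="top" else 4,fy=3 if n=="top" else 4,interpolation=cv2.INTER_CUBIC))
h=max(map(len,out))
cv2.imwrite(sys.argv[1],np.hstack([cv2.copyMakeBorder(i,0,h-len(i),0,0,0) for i in out]))
E
python3 look.py pics/l1.png
```

```text
(no output)
```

View pics/l1.png

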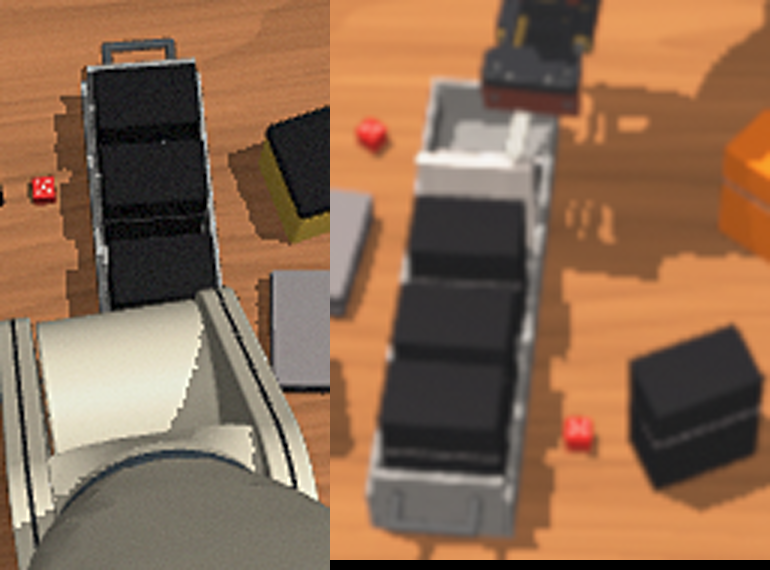

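The scene view shows the lever pointing straight back, with the arm at about (520,130), and the plate where it was. I'll nudge the lever firmly to its low stop, then push the plate.

```bash
cat > s2.py <<'E'
from h import *
f=p[3];Z=.061
for a in(0,-.06):
    P,q=knobpose(f,a,.0195,Z); h=movel(P,q,v=.05,until_force=8); print(a,h,get_ft_force().round(1))
wait(.3)
P,q=knobpose(f,.0,.04,Z); movel(P,q)
P,q=knobpose(f,.0,.04,.2); movel(P,q,v=.25)
q=quat(p[2]); W=lambda x,z:t2w(p,[x,-.009,z])[0]
F=-.09+f
move_pose(W(F-.008-.03,.2),q)
print("down",movel(W(F-.008-.03,.072),q,v=.12,until_force=8))
F0=get_ft_force()
# steps to the tight position (rear face at .018)
for x in np.r_[np.arange(F-.02,.001,.015),np.arange(.003,.018,.003)]:
    h=movel(W(x,.072),q,v=.05,until_force=22)
    fr=get_ft_force()-F0; t=get_tcp_pos()-t2w(p,[0,0,0])[0]
    print(round(x,4),h,fr.round(1),(t@[np.cos(p[2]),np.sin(p[2]),0]).round(4))
    if h or fr[0]<-20: break
wait(.3); print(get_time(),(get_ft_force()-F0).round(1))
E
python3 s2.py
```

```text
0 False [-1.4  0.9  0.2]
-0.06 False [-0.4 15.1  2.4]
down False
-0.0723 False [-0.3  0.7 -0.6] -0.0719
-0.0573 False [ 0.1 -0.1  0.5] -0.057
-0.0423 False [-1.4  0.4 -0.7] -0.0419
-0.0273 False [-0.4  0.2 -0.3] -0.0269
-0.0123 False [-2.9  0.2 -0. ] -0.0121
0.003 False [-1.1  0.4  0.3] 0.0031
0.006 False [-5.3  0.3  1.1] 0.0054
0.009 False [-11.4   1.3   4.8] 0.0069
0.012 False [-20.7   0.8  13.5] 0.0068
17.7667 [-19.6   1.3  13.7]
```

```bash
python3 - <<'E'
from h import *
q=quat(p[2]); W=lambda x,z:t2w(p,[x,-.009,z])[0]
movel(W(-.02,.072),q); movel(W(-.03,.2),q,v=.25)
print(get_time())
E
python3 look.py pics/l2.png
```

```text
18.8
```

View pics/l2.png

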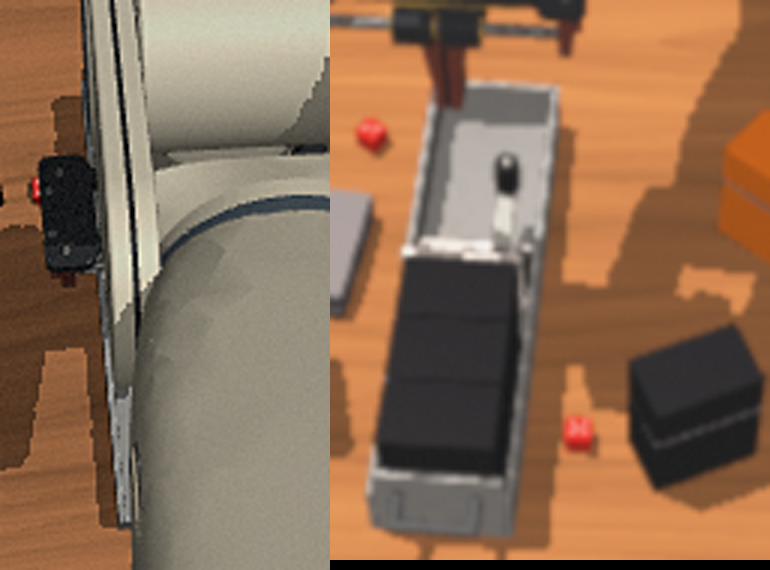

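The scene view shows the three boxes packed together with the plate right behind them, and the lever pointing back with its knob at (507,172). Now I'll swing the lever out to lock.

```bash
cat > s3.py <<'E'
from h import *
f=.115;Z=.061
P,q=knobpose(f,0,-.032,.2); move_pose(P,q)
P,q=knobpose(f,0,-.032,Z); print("down",movel(P,q,v=.12,until_force=8))
F0=get_ft_force()
for a in np.r_[np.arange(0,1.5,.13),1.55,1.62,1.68,1.74,1.8]:
    P,q=knobpose(f,a,-.019,Z); h=movel(P,q,v=.08,until_force=25)
    fr=(get_ft_force()-F0); print(round(a,2),h,fr.round(1),(get_tcp_pos()-P).round(4))
    if h or (a>1.5 and np.linalg.norm(fr)>18): break
wait(.3)
print(get_time())
P,q=knobpose(f,a,-.045,Z); movel(P,q)
P[2]=.22; movel(P,q,v=.25); 
movej([-1.286,0.423,1.63,0,1.089,-0.019]); print(get_time())
E
python3 s3.py; python3 look.py pics/l3.png
```

```text
down False
0.0 False [ 0.1 -0.2 -0.1] [0.0003 0.0007 0.0004]
0.13 False [-0.2 -0.3  0.8] [-0.      0.0002  0.0001]
0.26 False [-0.   0.6  0.4] [ 0.     -0.0001 -0.    ]
0.39 False [-0.1 -0.   0. ] [ 0.     -0.0001 -0.    ]
0.52 False [ 0.3 -0.2  1. ] [ 0.     -0.0001 -0.    ]
0.65 False [-0.2  0.7  0. ] [ 0.0001 -0.0001 -0.    ]
0.78 False [ 0.4  0.3 -0.3] [ 0.     -0.0001 -0.    ]
0.91 False [-0.2  0.1  0.4] [ 0.     -0.0001 -0.    ]
1.04 False [ 0.6  0.5 -0.4] [ 0.     -0.0001 -0.    ]
1.17 False [-0.5 -0.7 -0.7] [ 0.     -0.0001 -0.    ]
1.3 False [-0.8  0.5 -0.7] [-0.0001 -0.0001 -0.0001]
1.43 False [-0.6 -0.4 -0.3] [-0.0001 -0.0001 -0.0001]
1.55 False [ 0.1 -0.6 -1.1] [-0.0002 -0.0001 -0.0002]
1.62 False [-2.6 -0.  -1. ] [-0.0003 -0.0001 -0.0001]
1.68 False [-2.6 -0.5 -1. ] [-0.0003 -0.0001 -0.0001]
1.74 False [-3.9 -0.1 -0.7] [-0.0002 -0.     -0.0001]
1.8 False [-8.4  0.2  3.7] [-0.0017  0.0001 -0.0002]
26.6083
30.4833
```

View pics/l3.png

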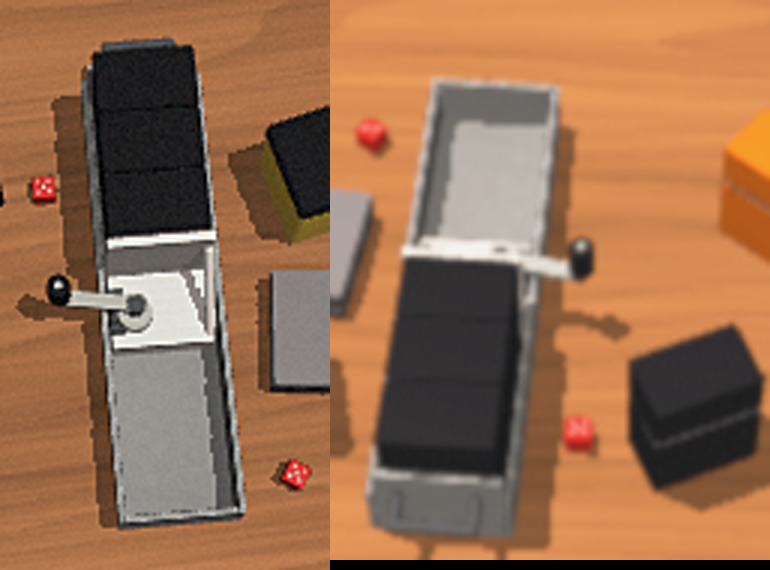

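The lever is at its stop, with the knob at (58,290), and the boxes touch each other. Next is a quick numeric check of the follower from the pivot bolt at about (136,302).

```bash
python3 - <<'E'
from h import *
c=camera_info("top");print("obs pivot",250+136/3,85+302/3,"knob",250+58/3,85+288/3)
for f in(.106,.110,.114,.118):
    print(f,proj(c,t2w(p,[[-.128+f,.02,.055],[-.128+f-.058*np.cos(1.75),.02+.058*np.sin(1.75),.084],[-.09+f,0,.1]])).round(1).tolist())
E
```

```text
obs pivot 295.3333333333333 185.66666666666669 knob 269.3333333333333 181.0
0.106 [[295.0, 190.2], [268.8, 184.3], [303.1, 167.1]]
0.11 [[294.8, 188.5], [268.7, 182.6], [302.9, 165.4]]
0.114 [[294.6, 186.8], [268.5, 180.8], [302.7, 163.6]]
0.118 [[294.5, 185.1], [268.4, 179.1], [302.5, 161.9]]
```

```bash
python3 -c "
from station import *
print(job_done())"
```

```text
the job is handed in; nothing more can be done
None
```

I handed the job in: the cam lever is back at its stop over the left wall, and the three boxes stand tight against the end wall. From the last top image, I measured the follower at about 0.115 m (it needs over 0.112); the hand-in call gave no verdict.

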